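# Seat the control vial in the analyser's sample well

### The arm

A 6-joint arm with a two-finger parallel gripper is mounted at the origin on the work surface. World frame = base frame: x ahead of the robot, y to its left, z up, the work surface at z = 0. Lengths are in m, angles in rad, forces in N, time in s.
With the tool pointing down it reaches from about 0.275 to 0.875 m from the base axis. Payload 12.5 kg.
Tool frame: the origin (TCP) lies midway between the tips of the shut fingers; the grasp point (between the pads) lies 19 mm behind it (arm.tcp_to_grasp is the distance from the TCP to the grasp point, in m); y points along the fingers, z is the direction in which the jaws open and shut, and the axes are right-handed (so a half turn about y gives the same grasp; the last joint's range is limited). The gripper opens to 85 mm and grips with 20 to 120 N. Pads are 22 mm wide; open, the fingers measure 114 mm over their backs; the gripper's body (76 mm by 85 mm) begins 54 mm behind the grasp point. The pads swing forward as they close: fully open they stand 13 mm farther back than shut.
Start: joints at [1.255, 0.351, 1.652, -0, 1.139, -0.085], TCP at [0.126, 0.535, 0.231] pointing down, gripper open.
Joint ranges: [-2.75, 2.75], [-0.79, 2.1], [0.01, 2.65], [-1.57, 4.71], [0.07, 3.14], [-2.87, 2.87]. Speed limits (rad/s): [2.22, 2.22, 2.79, 3.14, 3.14, 3.14].

### API

Orientations are given as a rotation vector (axis times angle).
In Python, from plant import arm, eyes, workorder gives the robot as it stands. The module is installed in compiled form; this text tells all that it offers.
- The arm moves only by the tool play_rows, never from a script. Its arguments are lists of equal length, an entry for each row: "delta_pos": the shift along the tool's x, y, z each as a share of 0.15 m, from -1 to 1, a list of three; "angular": the turn, a rotation vector about the tool's x, y, z each as a share of 1.5 rad, from -1 to 1, a list of three; "gripper": the opening in per cent of the stroke, from 0 (shut) to 100 (fully open). A call has 1 to 20 rows; each row is the pose to reach, as a shift and turn from the pose commanded when the call began, along the tool's axes at that moment; what a row does not reach only later rows make up. A row lasts 1/10 s, in which the tool goes at most 50 mm and 8.59 degrees, less where a joint would pass 70% of its speed; a pose out of reach is approached as far as the arm can. A call with a number of a shift or a turn outside -1 to 1 is refused whole. A call with a gripper value outside its range is refused whole. The fingers move at their own pace and stop on an object; "force" is the grip in N (left out, the last holds). Time passes only in rows, so rows that repeat a pose let the fingers close. It gives the time, the measured TCP pose, the force and the opening at its end, in the units of the state.
- arm.observe(): the state, without advancing time (a new reading comes with each control period).
- eyes.capture(name): name is "scene" or "side" or "wrist"; returns a dict with "image" (384x512x3 uint8, blue, green, red), "z_map" (384x512 float32, m along the optical axis (not along the pixel's ray), 0 where there is no reading), "fx", "fy", "cx", "cy" (pixels), "R" (3x3) and "t" (3): a world point X has camera coordinates R X + t; the wrist camera has in their place "tool_from_camera" (4x4, takes a point from camera to tool coordinates, whose origin is the TCP and whose axes are the tool frame's). Camera axes: x right, y down, z forward; pixel columns grow to the right and rows downward; lengths in m; the calibration is good to about 2 mm. A picture is of the moment at which its call begins: read the wrist's pose just before it.
- workorder.sign_off(): hands the job in, once; it reports no verdict.
The state is a dict: "time_s": time; "q": joint angles; "joint_velocities": joint speeds; "effort": joint torques, N m; "position": TCP position; "ee_rot": TCP orientation; "wrist_force": force on the tool from outside, world axes, zero at the start; "ft_torque": the same for the moment, N m; "finger_gap": opening from 0.0 (shut) to 1.0 (fully open).
Only numpy, scipy, OpenCV 4.12 (cv2) and the standard library are available. Lean on these libraries where they do the work, as an engineer would, in place of code of your own. Each camera call takes 0.05 s, during which the arm holds its last target.

### The job

Take the yellow-capped sample vial out of the rack and lower it upright into the analyser's black sample well, slowly, until you feel it come to rest on the seat inside, whose height is not known beforehand; then let it go and leave it standing there. Do not let it drop in, not even the last centimetre, nor force it down once it has touched, and leave the blue- and white-capped vials standing in their places in the rack.

Things in the scene. Friction and masses are not known exactly. Their poses are not given: they have to be found in the camera images.
- yellow_vial_center (a point): Centre (half-way up, on the axis) of the vial to load: round, closed, yellow cap, cream filling, 104 mm tall, about 85 g, in any of the rack's places. Body 32 mm in diameter, foot bevelled 3 mm; the cap is the top 14 mm, 33 mm in diameter, with a small tab at one side. z: its axis, up; its underside is 52 mm below this point. Best gripped in its upper half, about 20 mm above this point.
- blue_vial_center (a point): Centre of an identical vial but with a blue cap, in another place of the rack: leave it. The fixed aluminium rack is 70 mm wide and 260 mm long; its three places lie in a straight row, 80 mm apart, one vial in each, in 37 mm holes in a sheet whose top is 26 mm above the bench; the vials stand on a bottom sheet 4 mm thick, so 82 mm of each shows above the upper sheet.
- white_vial_center (a point): Centre of an identical vial but with a white cap, in the remaining place of the rack: leave it. The line through the three vials is the rack's row: a vial is best gripped across that row, clear of its neighbours, and lifted straight up: over 25 mm to come out of its hole, over 110 mm to pass above its neighbours.
- well: Fixed sample well: deck plate 130 x 120 x 8 mm with an open upright black cup. Origin on the cup's axis at bench height, z up. Rim 40 mm up, 68 mm across outside; the 60 mm mouth funnels to a 44 mm bore, 26 mm up and below. A flat, rigid seat in it bears the vial, at an unknown height 8 to 30 mm up, to be felt for. In the cup: no faster than 0.2 m/s, no push over 30 N.
Mind the look-alikes: they are no part of the job. Leave any pink look-alike of the well alone.

How it is judged:
By the outcome, as a careful person would: the job done as asked, in the order asked, and still so for the second after the job is handed in, with the robot touching nothing.
It also fails if it takes over 35 s, if anything falls off the work surface, if the arm or the gripper's body presses on something with over 40 N, if the wrist force passes 120 N, or if a joint passes its speed limit or range.

## Working session

There is one attempt and no reset: what is moved stays moved. The work goes in short steps, Python scripts to look and compute and a tool call to move; the robot and the scene stay as the last step left them, time stands still between calls to the robot, and variables do not carry over. Pictures are saved under pics/ and viewed, and the job is handed in when it is done.

Besides the shell and the picture viewer there is one more tool, called after "Emit:" as name(argument=value, ...), one argument or row to a line, values as JSON. play_rows: Moves the arm, as the interface text tells. Its arguments: {"type":"object","properties":{"delta_pos":{"type":"array"},"angular":{"type":"array"},"gripper":{"type":"array"},"force":{"type":"number"}},"required":["delta_pos","angular","gripper"]}

```bash
mkdir -p pics
python3 - <<'E'
from plant import arm,eyes
import cv2,pickle
s=arm.observe();print(s)
print(arm.tcp_to_grasp)
for n in("scene","side"):
    c=eyes.capture(n);cv2.imwrite(f"pics/{n}0.png",c["image"]);pickle.dump(c,open(f"{n}0.pkl","wb"))
    print({k:c[k] for k in c if k not in("image","z_map")})
E
```

```text
{'time_s': 0.0, 'q': array([ 1.25539845e+00,  3.51233565e-01,  1.65244510e+00,  5.32491326e-07,
        1.13911656e+00, -8.45839374e-02]), 'joint_velocities': array([-0.00016259, -0.00032991,  0.00021625,  0.00079011, -0.0004493 ,
        0.00095488]), 'effort': array([-4.77814101e-04, -5.06101191e+01, -2.91407382e+01, -8.28966949e-05,
        4.54532841e-03, -8.53348837e-06]), 'position': array([0.1256824 , 0.53509288, 0.23075191]), 'ee_rot': array([-1.5643693 ,  0.18142598, -0.18104922]), 'wrist_force': array([0.07111963, 0.12733435, 0.53203023]), 'ft_torque': array([ 0.04928826, -0.02302779, -0.05205766]), 'finger_gap': 0.9988744935771995}
0.0187
{'fx': 352.2976997280381, 'fy': 352.2976997280381, 'cx': 260.7500936286678, 'cy': 190.55681000499223, 'R': array([[ 0.31005303,  0.95071721, -0.00197643],
       [ 0.48534072, -0.16006884, -0.85954776],
       [-0.81750321,  0.26554615, -0.5110516 ]]), 't': array([-0.04460856, -0.18723961,  1.33229023])}
{'fx': 384.9022939667517, 'fy': 384.9022939667517, 'cx': 253.14613574739676, 'cy': 183.05823164394062, 'R': array([[ 0.83902314, -0.54348756,  0.02571847],
       [-0.26479339, -0.44916137, -0.85331033],
       [ 0.4753153 ,  0.70913703, -0.5207687 ]]), 't': array([-0.46167152,  0.14509077,  0.85824487])}
```

View pics/scene0.png

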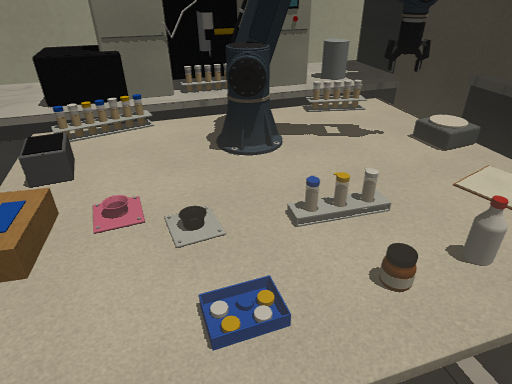

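View pics/side0.png

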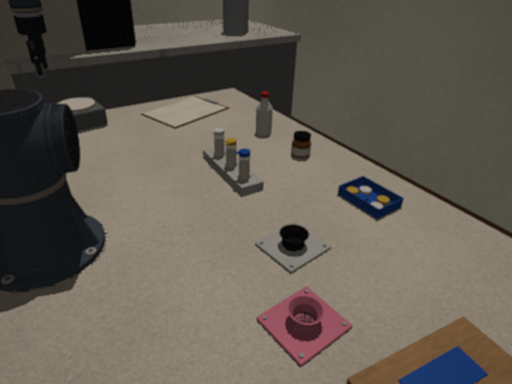

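The scene view shows the yellow cap in the middle place at about (343,177), blue at (313,181) and white at (371,173). The black well is at (193,216) and the pink decoy at (117,205). In the side view yellow is at (231,142) and the well at (293,236). Next I'll measure them.

```bash
cat > h.py <<'E'
import numpy as np,cv2,pickle
def world(c):
    z=c["z_map"];v,u=np.mgrid[:z.shape[0],:z.shape[1]]
    P=np.stack([(u-c["cx"])/c["fx"]*z,(v-c["cy"])/c["fy"]*z,z],-1)
    W=(P-c["t"])@c["R"]; W[z<=0]=np.nan
    return W
def proj(c,X):
    p=c["R"]@np.array(X)+c["t"]; return p[0]/p[2]*c["fx"]+c["cx"],p[1]/p[2]*c["fy"]+c["cy"]
def ray(c,u,v,z):
    d=c["R"].T@np.array([(u-c["cx"])/c["fx"],(v-c["cy"])/c["fy"],1]);o=-c["R"].T@c["t"]
    return o+d*(z-o[2])/d[2]
E
python3 - <<'E'
from h import *
np.set_printoptions(precision=4,suppress=True)
from scipy.optimize import least_squares
for n,boxes in(("scene",dict(rack=(280,395,160,225),well=(165,225,195,245))),("side",dict(rack=(195,270,120,195),well=(250,335,215,270)))):
    c=pickle.load(open(n+"0.pkl","rb"));W=world(c);hsv=cv2.cvtColor(c["image"],cv2.COLOR_BGR2HSV)
    u0,u1,v0,v1=boxes["rack"];M=np.zeros(hsv.shape[:2],bool);M[v0:v1,u0:u1]=1
    hi=M&(W[...,2]>.05)&(W[...,2]<.13)
    k,l,st,ce=cv2.connectedComponentsWithStats(hi.astype(np.uint8))
    for i in range(1,k):
        if st[i,4]<30:continue
        p=W[l==i]
        # circle fit r=.016 to sides
        f=lambda a:np.hypot(p[:,0]-a[0],p[:,1]-a[1])-.0162
        q=p[(p[:,2]<.101)];
        g=lambda a:np.hypot(q[:,0]-a[0],q[:,1]-a[1])-.0162
        cam=-c["R"].T@c["t"];m=np.median(q[:,:2],0);d=m-cam[:2];d/=np.linalg.norm(d)
        r=least_squares(g,m+.012*d,loss="soft_l1",f_scale=.002)
        cap=(l==i)&(W[...,2]>.093)
        print(n,"vial px",ce[i],st[i,4],"xy",r.x,"rms",np.sqrt(np.mean(g(r.x)**2)),"ztop",np.nanpercentile(p[:,2],[95,99]),"bgr",c["image"][cap].mean(0))
    u0,u1,v0,v1=boxes["well"];M[:]=0;M[v0:v1,u0:u1]=1
    dark=M&(hsv[...,2]<60)
    rim=W[dark&(W[...,2]>.034)&(W[...,2]<.048)]
    r=least_squares(lambda a:np.hypot(rim[:,0]-a[0],rim[:,1]-a[1])-.032,np.nanmean(rim[:,:2],0),loss="soft_l1",f_scale=.002)
    ys,xs=np.where(dark)
    print(n,"well rim",len(rim),r.x,"bounds",np.nanmin(rim,0),np.nanmax(rim,0),"z max",np.nanmax(W[dark][:,2]),"px",xs.min(),xs.max(),ys.min(),ys.max())
    pl=M&(W[...,2]>.005)&(W[...,2]<.011); print("plate mean",np.nanmean(W[pl],0),pl.sum(), "minrect",cv2.minAreaRect((W[pl][:,:2]*1000).astype(np.float32)))
    big=cv2.resize(c["image"][v0:v1,u0:u1],None,fx=6,fy=6,interpolation=cv2.INTER_CUBIC);cv2.imwrite(f"pics/{n}_well.png",big)
E
```

```text
scene vial px [369.644  180.4582] 323 xy [0.5293 0.1683] rms 0.0012115306286519581 ztop [0.1093 0.11  ] bgr [121.8797 133.5489 138.0677]
scene vial px [341.1217 184.4896] 337 xy [0.5259 0.0885] rms 0.0012128507587624922 ztop [0.1094 0.1102] bgr [ 42.7959 112.3605 137.2585]
scene vial px [311.6637 189.1357] 339 xy [0.5222 0.0084] rms 0.0010042292557302687 ztop [0.1093 0.1103] bgr [111.2979  74.3901  59.156 ]
scene well rim 156 [ 0.4775 -0.282 ] bounds [ 0.4437 -0.3134  0.034 ] [ 0.5089 -0.2501  0.043 ] z max 0.04300216657375637 px 179 205 206 229
plate mean [ 0.4934 -0.2843  0.0085] 1105 minrect ((475.7779235839844, -282.5750732421875), (132.2870330810547, 119.45425415039062), 6.393604278564453)
side vial px [263.5714 120.9143] 35 xy [0.7717 0.2733] rms 0.0032867362457548815 ztop [0.0597 0.0607] bgr [nan nan nan]
side vial px [218.9733 138.4089] 225 xy [0.5307 0.1671] rms 0.0016703392923257314 ztop [0.1082 0.1092] bgr [ 95.8161 103.7586 109.2529]
side vial px [237.8236 154.6453] 499 xy [0.5172 0.0242] rms 0.027196052630500643 ztop [0.1083 0.1096] bgr [64.5961 69.1823 71.5419]
side well rim 177 [ 0.4732 -0.2852] bounds [ 0.4412 -0.317   0.034 ] [ 0.5051 -0.2521  0.0423] z max 0.04226315527488082 px 261 307 225 269
plate mean [ 0.4625 -0.2973  0.0083] 1429 minrect ((474.4096374511719, -284.3506774902344), (132.3712615966797, 121.49983215332031), 7.851984977722168)<stdin>:19: RuntimeWarning: Mean of empty slice.
  ret = um.true_divide(
```

Both cameras agree to about 4 mm, and the sizes fit: vial spacing 80 mm, vial tops at 0.108 m, rim at 0.04 m. The yellow vial is at about (0.526, 0.088) and the well at about (0.4755, -0.2835). Next I'll plan the approach.

```bash
cat >> h.py <<'E'
from scipy.spatial.transform import Rotation as Ro
def plan(s,pos,zdir):
    R=Ro.from_rotvec(s["ee_rot"]).as_matrix()
    y=np.array([0,0,-1.]);best=None
    for sg in(1,-1):
        z=sg*np.array([zdir[0],zdir[1],0.]);z/=np.linalg.norm(z)
        T=np.stack([np.cross(y,z),y,z],1);a=Ro.from_matrix(R.T@T).as_rotvec()
        if best is None or np.linalg.norm(a)<np.linalg.norm(best):best=a
    d=R.T@(np.array(pos)-s["position"])
    print("axes\n",R.round(3));print("pos",s["position"].round(4),"delta share",(d/.15).round(4),"rot share",(best/1.5).round(4))
E
python3 - <<'E'
from h import *
from plant import arm
s=arm.observe()
plan(s,(.5265,.088,.19),(.999,-.044))
E
```

```text
axes
 [[ 0.973 -0.     0.229]
 [-0.229 -0.001  0.973]
 [-0.    -1.    -0.001]]
pos [0.1257 0.5351 0.2308] delta share [ 3.2831  0.2742 -2.2904] rot share [6.000e-04 9.227e-01 5.000e-04]
```

Emit:
play_rows(
  delta_pos=[
    [0.1, 0, -0.07],
    [0.2, 0, -0.14],
    [0.3, 0, -0.21],
    [0.4, 0, -0.28],
    [0.5, 0, -0.35],
    [0.6, 0, -0.42],
    [0.7, 0, -0.49],
    [0.8, 0, -0.56],
    [0.9, 0, -0.63],
    [1, 0, -0.7],
    [1, 0, -0.7],
  ],
  angular=[
    [0, 0.09, 0],
    [0, 0.18, 0],
    [0, 0.27, 0],
    [0, 0.36, 0],
    [0, 0.45, 0],
    [0, 0.54, 0],
    [0, 0.63, 0],
    [0, 0.72, 0],
    [0, 0.82, 0],
    [0, 0.92, 0],
    [0, 0.92, 0],
  ],
  gripper=[100, 100, 100, 100, 100, 100, 100, 100, 100, 100, 100],
)

```text
time_s: 1.2
position: [0.2486, 0.3978, 0.2311]
ee_rot: [-1.188, 1.242, -1.243]
wrist_force: [-0.1, -0.3, 0.1]
finger_gap: 1.0
```

```bash
cat > p.py <<'E'
import sys
from h import *
from plant import arm
s=arm.observe();a=list(map(float,sys.argv[1:]))
print("t",s["time_s"],"q",s["q"].round(3),"F",s["wrist_force"].round(2),"gap",s["finger_gap"])
plan(s,a[:3],a[3:5])
E
python3 p.py .5265 .088 .19 .999 -.044
```

```text
t 1.2 q [ 0.913  0.203  1.852 -0.     1.087  0.958] F [-0.11 -0.27  0.14] gap 1.0004213058963376
axes
 [[-0.045 -0.     0.999]
 [-0.999 -0.001 -0.045]
 [ 0.001 -1.    -0.   ]]
pos [0.2486 0.3978 0.2311] delta share [1.9798 0.275  1.9436] rot share [ 0.0001 -0.0005  0.0005]
```

Emit:
play_rows(
  delta_pos=[
    [0.1, 0, 0.1],
    [0.25, 0, 0.25],
    [0.4, 0, 0.4],
    [0.55, 0, 0.55],
    [0.7, 0, 0.7],
    [0.85, 0, 0.85],
    [1, 0, 1],
    [1, 0, 1],
  ],
  angular=[
    [0, 0, 0],
    [0, 0, 0],
    [0, 0, 0],
    [0, 0, 0],
    [0, 0, 0],
    [0, 0, 0],
    [0, 0, 0],
    [0, 0, 0],
  ],
  gripper=[100, 100, 100, 100, 100, 100, 100, 100],
)

```text
time_s: 2.0
position: [0.3932, 0.2416, 0.2312]
ee_rot: [-1.191, 1.238, -1.238]
wrist_force: [0.7, -0.4, -0.5]
finger_gap: 1.002
```

Emit:
play_rows(
  delta_pos=[
    [0.15, 0.05, 0.15],
    [0.3, 0.1, 0.3],
    [0.45, 0.15, 0.45],
    [0.6, 0.2, 0.6],
    [0.75, 0.25, 0.75],
    [0.9, 0.27, 0.87],
    [0.98, 0.27, 0.94],
    [0.98, 0.27, 0.94],
    [0.98, 0.27, 0.94],
  ],
  angular=[
    [0, 0, 0],
    [0, 0, 0],
    [0, 0, 0],
    [0, 0, 0],
    [0, 0, 0],
    [0, 0, 0],
    [0, 0, 0],
    [0, 0, 0],
    [0, 0, 0],
  ],
  gripper=[100, 100, 100, 100, 100, 100, 100, 100, 100],
)

```text
time_s: 2.9
position: [0.5263, 0.0914, 0.1908]
ee_rot: [-1.191, 1.238, -1.237]
wrist_force: [0.5, 0.1, 0.1]
finger_gap: 0.995
```

```bash
python3 p.py .5265 .088 .057 .999 -.044
python3 - <<'E'
from h import *
from plant import arm,eyes
s=arm.observe();c=eyes.capture("wrist");pickle.dump((s,c),open("w1.pkl","wb"));cv2.imwrite("pics/w1.png",c["image"])
T=c["tool_from_camera"];z=c["z_map"];v,u=np.mgrid[:384,:512]
P=np.stack([(u-c["cx"])/c["fx"]*z,(v-c["cy"])/c["fy"]*z,z],-1)@T[:3,:3].T+T[:3,3]
W=P@Ro.from_rotvec(s["ee_rot"]).as_matrix().T+s["position"]
top=(z>0)&(W[...,2]>.104)&(W[...,2]<.115)
k,l,st,ce=cv2.connectedComponentsWithStats(top.astype(np.uint8))
for i in range(1,k):
    if st[i,4]>200:
        q=W[l==i];print(ce[i],st[i,4],q.mean(0),q.min(0),q.max(0),c["image"][l==i].mean(0))
E
```

```text
t 2.9 q [0.085 0.369 1.735 0.    1.038 0.123] F [0.52 0.11 0.12] gap 0.9951019872075975
axes
 [[-0.039 -0.     0.999]
 [-0.999  0.    -0.039]
 [-0.    -1.    -0.   ]]
pos [0.5263 0.0914 0.1908] delta share [0.0229 0.8923 0.0028] rot share [ 0.0002  0.0034 -0.0002]
[251.29961517  96.16382628] 1819 [0.52705047 0.16747598 0.10751627] [0.5049983  0.15104052 0.1040249 ] [0.54498369 0.18332077 0.11007068] [159.35568994 166.37768004 169.9362287 ]
[251.54790419 200.64371257] 1336 [0.52387761 0.08740338 0.10740109] [0.50261185 0.07138268 0.10401309] [0.54130223 0.10376999 0.11000753] [ 53.98652695 130.12275449 156.20209581]
[250.92220114 283.47628083] 1054 [0.52011124 0.0096832  0.10730212] [ 0.49789871 -0.00826835  0.10401663] [0.53799796 0.02377967 0.10967852] [121.19734345  68.55787476  37.56356736]
```

View pics/w1.png

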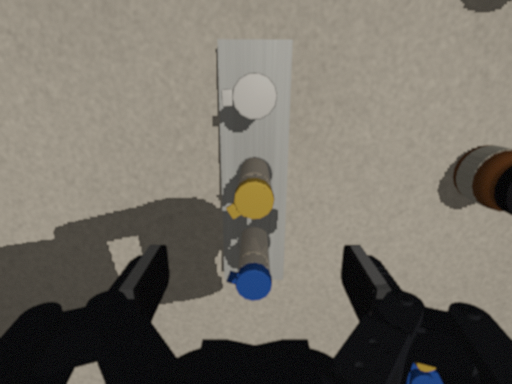

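The wrist view shows yellow at (253,200), between white and blue and well centred between the fingers at about (0.525, 0.088). Its tab points to the left. I'll descend.

Emit:
play_rows(
  delta_pos=[
    [0.02, 0.12, -0.005],
    [0.023, 0.26, -0.005],
    [0.023, 0.4, -0.005],
    [0.023, 0.54, -0.005],
    [0.023, 0.68, -0.005],
    [0.023, 0.8, -0.005],
    [0.023, 0.87, -0.005],
    [0.023, 0.905, -0.005],
    [0.023, 0.905, -0.005],
    [0.023, 0.905, -0.005],
  ],
  angular=[
    [0, 0, 0],
    [0, 0, 0],
    [0, 0, 0],
    [0, 0, 0],
    [0, 0, 0],
    [0, 0, 0],
    [0, 0, 0],
    [0, 0, 0],
    [0, 0, 0],
    [0, 0, 0],
  ],
  gripper=[100, 100, 100, 100, 100, 100, 100, 100, 100, 100],
)

```text
time_s: 3.95
position: [0.5262, 0.0873, 0.0558]
ee_rot: [-1.189, 1.238, -1.239]
wrist_force: [-0.1, -0.8, 0.7]
finger_gap: 0.998
```

Emit:
play_rows(
  delta_pos=[
    [0, 0, 0],
    [0, 0, 0],
    [0, 0, 0],
    [0, 0, 0],
    [0, 0, 0],
    [0, 0, 0],
    [0, 0, 0],
    [0, 0, 0],
    [0, 0, 0],
    [0, 0, 0],
    [0, 0, 0],
    [0, 0, 0],
  ],
  angular=[
    [0, 0, 0],
    [0, 0, 0],
    [0, 0, 0],
    [0, 0, 0],
    [0, 0, 0],
    [0, 0, 0],
    [0, 0, 0],
    [0, 0, 0],
    [0, 0, 0],
    [0, 0, 0],
    [0, 0, 0],
    [0, 0, 0],
  ],
  gripper=[80, 65, 50, 40, 30, 25, 20, 20, 20, 20, 20, 20],
  force=40,
)

```text
time_s: 5.15
position: [0.5259, 0.087, 0.0553]
ee_rot: [-1.19, 1.239, -1.239]
wrist_force: [-1.6, -0.3, 5.6]
finger_gap: 0.367
```

```bash
python3 p.py .5265 .088 .185 .999 -.044;python3 - <<'E'
from h import *
from plant import eyes
c=eyes.capture("side");cv2.imwrite("pics/s1.png",cv2.resize(c["image"][90:220,150:330],None,fx=4,fy=4))
E
```

```text
t 5.15 q [ 0.077  0.57   1.824 -0.     0.748  0.117] F [-1.63 -0.26  5.61] gap 0.36688886697624107
axes
 [[-0.04   0.     0.999]
 [-0.999 -0.    -0.04 ]
 [ 0.    -1.     0.   ]]
pos [0.5259 0.087  0.0553] delta share [-0.0065 -0.865   0.0041] rot share [-0.0001  0.0027  0.    ]
```

View pics/s1.png

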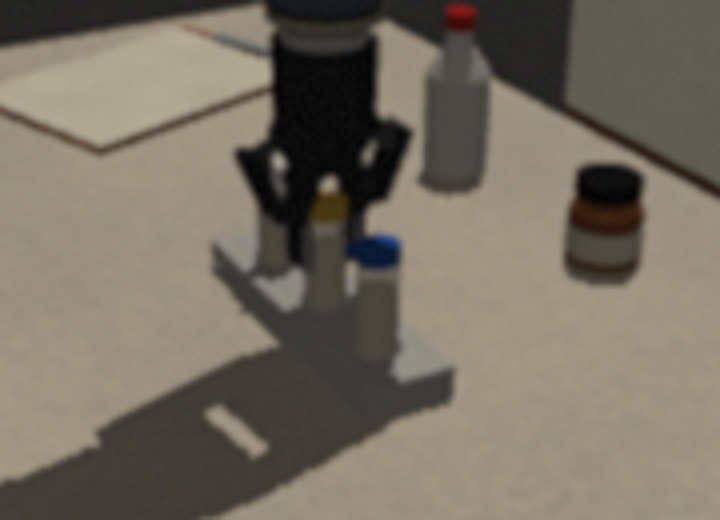

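The opening is 31 mm, so the grip is on the yellow vial body, centred. I'll lift it straight up.

Emit:
play_rows(
  delta_pos=[
    [0, -0.04, 0],
    [0, -0.1, 0],
    [0, -0.18, 0],
    [0, -0.28, 0],
    [0, -0.4, 0],
    [0, -0.52, 0],
    [0, -0.64, 0],
    [0, -0.76, 0],
    [0, -0.86, 0],
    [0, -0.93, 0],
    [0, -0.96, 0],
    [0, -0.96, 0],
    [0, -0.96, 0],
    [0, -0.96, 0],
  ],
  angular=[
    [0, 0, 0],
    [0, 0, 0],
    [0, 0, 0],
    [0, 0, 0],
    [0, 0, 0],
    [0, 0, 0],
    [0, 0, 0],
    [0, 0, 0],
    [0, 0, 0],
    [0, 0, 0],
    [0, 0, 0],
    [0, 0, 0],
    [0, 0, 0],
    [0, 0, 0],
  ],
  gripper=[20, 20, 20, 20, 20, 20, 20, 20, 20, 20, 20, 20, 20, 20],
)

```text
time_s: 6.6
position: [0.5254, 0.087, 0.1983]
ee_rot: [-1.191, 1.24, -1.238]
wrist_force: [-0.3, -0.0, -0.7]
finger_gap: 0.363
```

```bash
python3 p.py .4755 -.2835 .199 .999 -.044;python3 - <<'E'
from h import *
from plant import eyes
c=eyes.capture("side");cv2.imwrite("pics/s2.png",cv2.resize(c["image"][60:220,150:330],None,fx=4,fy=4));pickle.dump(c,open("s2.pkl","wb"))
E
```

```text
t 6.6 q [ 0.077  0.358  1.731 -0.     1.055  0.117] F [-0.26 -0.   -0.74] gap 0.36281741340168583
axes
 [[-0.04  -0.001  0.999]
 [-0.999 -0.    -0.04 ]
 [ 0.    -1.    -0.001]]
pos [0.5254 0.087  0.1983] delta share [ 2.4815 -0.0039 -0.2338] rot share [0.0009 0.0027 0.0001]
```

View pics/s2.png

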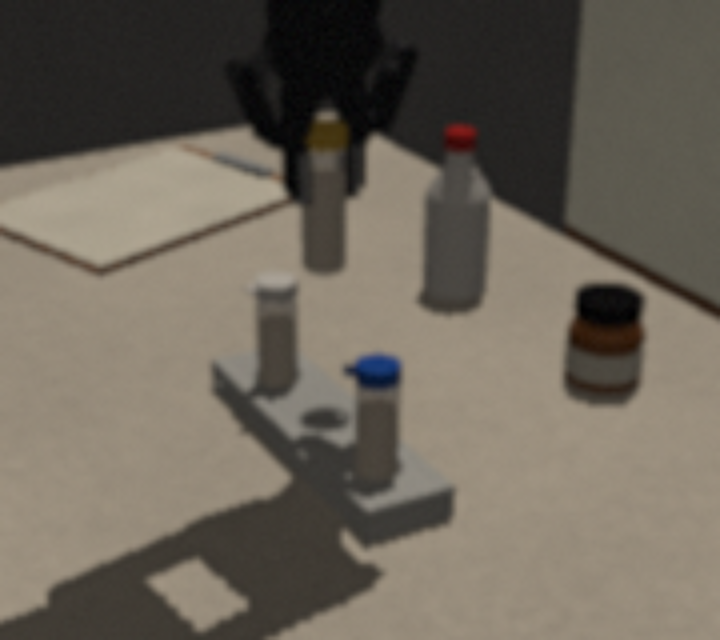

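The yellow vial hangs upright and clear, and blue and white still stand in the rack. The force of -0.74 N fits the vial's weight. I'll traverse to above the well.

Emit:
play_rows(
  delta_pos=[
    [0.05, 0, 0],
    [0.15, 0, -0.01],
    [0.3, 0, -0.03],
    [0.45, 0, -0.04],
    [0.6, 0, -0.06],
    [0.75, 0, -0.07],
    [0.9, 0, -0.08],
    [1, 0, -0.09],
  ],
  angular=[
    [0, 0, 0],
    [0, 0, 0],
    [0, 0, 0],
    [0, 0, 0],
    [0, 0, 0],
    [0, 0, 0],
    [0, 0, 0],
    [0, 0, 0],
  ],
  gripper=[20, 20, 20, 20, 20, 20, 20, 20],
)

```text
time_s: 7.45
position: [0.5058, -0.0644, 0.199]
ee_rot: [-1.19, 1.24, -1.24]
wrist_force: [0.0, -0.3, -1.1]
finger_gap: 0.362
```

Emit:
play_rows(
  delta_pos=[
    [0.15, 0, -0.01],
    [0.3, 0, -0.03],
    [0.45, 0, -0.04],
    [0.6, 0, -0.06],
    [0.75, 0, -0.07],
    [0.9, 0, -0.08],
    [1, 0, -0.09],
    [1, 0, -0.09],
  ],
  angular=[
    [0, 0, 0],
    [0, 0, 0],
    [0, 0, 0],
    [0, 0, 0],
    [0, 0, 0],
    [0, 0, 0],
    [0, 0, 0],
    [0, 0, 0],
  ],
  gripper=[20, 20, 20, 20, 20, 20, 20, 20],
)

```text
time_s: 8.25
position: [0.4864, -0.2132, 0.199]
ee_rot: [-1.189, 1.24, -1.24]
wrist_force: [-0.3, 0.5, -0.5]
finger_gap: 0.359
```

Emit:
play_rows(
  delta_pos=[
    [0.1, 0, -0.01],
    [0.2, 0, -0.03],
    [0.3, 0, -0.04],
    [0.4, 0, -0.05],
    [0.46, 0, -0.05],
    [0.48, 0, -0.05],
    [0.48, 0, -0.05],
    [0.48, 0, -0.05],
  ],
  angular=[
    [0, 0, 0],
    [0, 0, 0],
    [0, 0, 0],
    [0, 0, 0],
    [0, 0, 0],
    [0, 0, 0],
    [0, 0, 0],
    [0, 0, 0],
  ],
  gripper=[20, 20, 20, 20, 20, 20, 20, 20],
)

```text
time_s: 9.05
position: [0.4765, -0.2829, 0.199]
ee_rot: [-1.19, 1.239, -1.238]
wrist_force: [0.1, 0.3, -0.5]
finger_gap: 0.36
```

```bash
python3 p.py .4755 -.2835 .13 .999 -.04;python3 - <<'E'
from h import *
from plant import eyes,arm
im=[]
s=arm.observe()
print(s["position"])
for n in("scene","side"):
    c=eyes.capture(n);pickle.dump(c,open(n+"3.pkl","wb"))
    u,v=proj(c,(.4755,-.2835,.1));u=int(u);v=int(v)
    print(n,u,v);im.append(cv2.resize(c["image"][v-60:v+60,u-45:u+45],None,fx=4,fy=4))
cv2.imwrite("pics/s3.png",np.hstack(im))
E
```

```text
t 9.05 q [-0.62   0.394  1.675  0.     1.073 -0.58 ] F [ 0.13  0.3  -0.49] gap 0.3601194851464489
axes
 [[-0.04  -0.     0.999]
 [-0.999  0.    -0.04 ]
 [-0.    -1.    -0.   ]]
pos [ 0.4765 -0.2829  0.199 ] delta share [ 0.0044  0.4599 -0.0063] rot share [ 0.0001  0.0002 -0.0002]
[ 0.47648356 -0.28289008  0.19897766]
scene 188 191
side 296 211
```

View pics/s3.png

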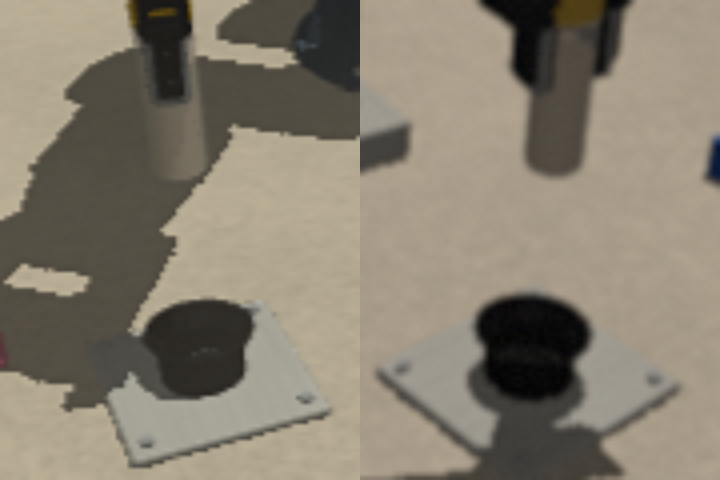

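Run:
```python
from h import *
from scipy.optimize import least_squares
for n in("scene","side"):
    c=pickle.load(open(n+"3.pkl","rb"));W=world(c)
    m=(abs(W[...,0]-.476)<.03)&(abs(W[...,1]+.283)<.03)
    a=W[m&(W[...,2]>.12)&(W[...,2]<.26)]
    print(n,"lowest z",np.nanpercentile(a[:,2],[0,1,3]))
    cam=(-c["R"].T@c["t"])[:2]
    for lo,hi in((.150,.172),(.172,.194)):
        q=W[m&(W[...,2]>lo)&(W[...,2]<hi)]
        md=np.median(q[:,:2],0);d=(md-cam)/np.linalg.norm(md-cam)
        g=lambda a:np.hypot(q[:,0]-a[0],q[:,1]-a[1])-.016
        r=least_squares(g,md+.012*d,loss="soft_l1",f_scale=.002);print(lo,len(q),r.x,np.sqrt(np.mean(g(r.x)**2)))
    # well: projected rim circle vs dark mask: fit silhouette
    im=c["image"];u,v=map(int,proj(c,(.4755,-.2835,.03)))
    hsv=cv2.cvtColor(im,cv2.COLOR_BGR2HSV)
    q=W[(abs(W[...,0]-.476)<.045)&(abs(W[...,1]+.283)<.045)&(W[...,2]>.037)&(W[...,2]<.044)]
    print("rim",len(q),"minEnclosing",cv2.minEnclosingCircle((q[:,:2]*1000).astype(np.float32)))
    g=lambda a:np.hypot(q[:,0]-a[0],q[:,1]-a[1])-a[2]
    r=least_squares(g,[.476,-.283,.031],loss="soft_l1",f_scale=.001);print("rim fit",r.x)
```

```text
scene lowest z [0.14867951 0.150345   0.15328015]
0.15 121 [ 0.47694339 -0.2817249 ] 0.0009174405991603395
0.172 136 [ 0.47702203 -0.28178173] 0.001064044577782005
rim 117 minEnclosing ((475.764404296875, -282.1208190917969), 33.717159271240234)
rim fit [ 0.47628878 -0.28216568  0.0308936 ]
side lowest z [0.14927903 0.15258411 0.15627574]
0.15 129 [ 0.47756683 -0.28244646] 0.0009540401546301068
0.172 145 [ 0.47755442 -0.28253816] 0.0009436934466314031
rim 138 minEnclosing ((474.5061340332031, -284.3515625), 34.1451416015625)
rim fit [ 0.47382811 -0.28445637  0.03092686]
```

The vial hangs upright. Averaging the two cameras, it should shift about (-2, -1) mm to sit on the cup axis. I'll make that shift while descending to just above the rim, and take a wrist look on the way.

Emit:
play_rows(
  delta_pos=[
    [0.004, 0.05, -0.006],
    [0.008, 0.13, -0.013],
    [0.008, 0.22, -0.013],
    [0.008, 0.31, -0.013],
    [0.008, 0.4, -0.013],
    [0.008, 0.47, -0.013],
    [0.008, 0.53, -0.013],
    [0.008, 0.58, -0.013],
    [0.008, 0.6, -0.013],
    [0.008, 0.6, -0.013],
    [0.008, 0.6, -0.013],
    [0.008, 0.6, -0.013],
  ],
  angular=[
    [0, 0, 0],
    [0, 0, 0],
    [0, 0, 0],
    [0, 0, 0],
    [0, 0, 0],
    [0, 0, 0],
    [0, 0, 0],
    [0, 0, 0],
    [0, 0, 0],
    [0, 0, 0],
    [0, 0, 0],
    [0, 0, 0],
  ],
  gripper=[20, 20, 20, 20, 20, 20, 20, 20, 20, 20, 20, 20],
)

```text
time_s: 10.35
position: [0.4747, -0.2845, 0.1095]
ee_rot: [-1.19, 1.238, -1.239]
wrist_force: [0.5, 0.2, -1.9]
finger_gap: 0.366
```

```bash
python3 p.py .4755 -.2835 .083 .999 -.04;python3 - <<'E'
from h import *
from plant import eyes,arm
im=[]
for n in("scene","side","wrist"):
    c=eyes.capture(n)
    if n=="wrist": im.append(cv2.resize(c["image"],(480,360)));continue
    u,v=map(int,proj(c,(.4755,-.2835,.06)))
    im.append(cv2.resize(c["image"][v-45:v+45,u-40:u+40],(320,360)))
cv2.imwrite("pics/s4.png",np.hstack(im[:2]));cv2.imwrite("pics/w4.png",im[2])
E
```

```text
t 10.35 q [-0.624  0.512  1.746 -0.     0.883 -0.584] F [ 0.48  0.19 -1.86] gap 0.3660239195180565
axes
 [[-0.04   0.001  0.999]
 [-0.999 -0.    -0.04 ]
 [ 0.    -1.     0.001]]
pos [ 0.4747 -0.2845  0.1095] delta share [-0.0071  0.1767  0.0051] rot share [-0.0005  0.      0.0003]
```

View pics/s4.png

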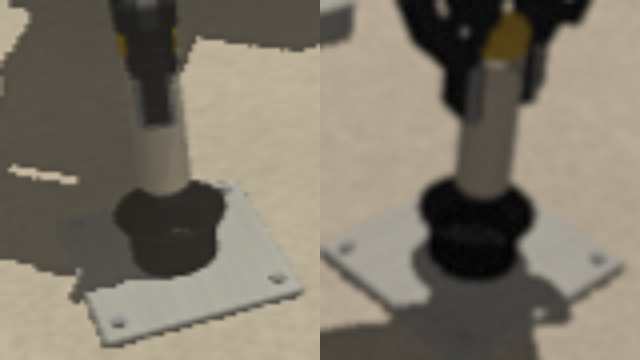

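View pics/w4.png

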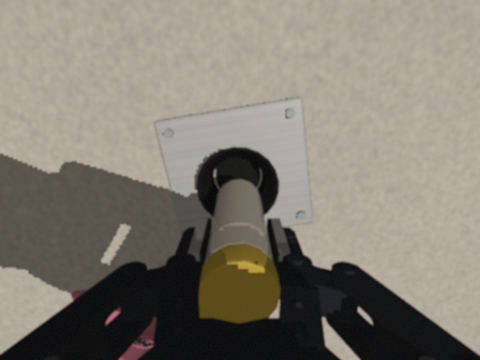

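In both views and the wrist picture the vial is centred over the mouth, with its underside about 57 mm up. I'll go down to about 35 mm, above the highest possible seat, and feel from there.

Emit:
play_rows(
  delta_pos=[
    [0, 0.02, 0],
    [0, 0.045, 0],
    [0, 0.07, 0],
    [0, 0.095, 0],
    [0, 0.12, 0],
    [0, 0.14, 0],
    [0, 0.152, 0],
    [0, 0.152, 0],
    [0, 0.152, 0],
    [0, 0.152, 0],
  ],
  angular=[
    [0, 0, 0],
    [0, 0, 0],
    [0, 0, 0],
    [0, 0, 0],
    [0, 0, 0],
    [0, 0, 0],
    [0, 0, 0],
    [0, 0, 0],
    [0, 0, 0],
    [0, 0, 0],
  ],
  gripper=[20, 20, 20, 20, 20, 20, 20, 20, 20, 20],
)

```text
time_s: 11.5
position: [0.4745, -0.2844, 0.0864]
ee_rot: [-1.19, 1.238, -1.239]
wrist_force: [-0.7, -0.1, -1.2]
finger_gap: 0.365
```

Emit:
play_rows(
  delta_pos=[
    [0, 0.003, 0],
    [0, 0.006, 0],
    [0, 0.01, 0],
    [0, 0.01, 0],
  ],
  angular=[
    [0, 0, 0],
    [0, 0, 0],
    [0, 0, 0],
    [0, 0, 0],
  ],
  gripper=[20, 20, 20, 20],
)

```text
time_s: 11.9
position: [0.4744, -0.2844, 0.0847]
ee_rot: [-1.19, 1.239, -1.239]
wrist_force: [-0.0, 0.4, -1.1]
finger_gap: 0.363
```

Emit:
play_rows(
  delta_pos=[
    [0, 0.003, 0],
    [0, 0.006, 0],
    [0, 0.009, 0],
  ],
  angular=[
    [0, 0, 0],
    [0, 0, 0],
    [0, 0, 0],
  ],
  gripper=[20, 20, 20],
)

```text
time_s: 12.2
position: [0.4744, -0.2844, 0.0834]
ee_rot: [-1.19, 1.239, -1.239]
wrist_force: [0.0, -0.2, -0.4]
finger_gap: 0.365
```

Emit:
play_rows(
  delta_pos=[
    [0, 0.003, 0],
    [0, 0.006, 0],
    [0, 0.009, 0],
  ],
  angular=[
    [0, 0, 0],
    [0, 0, 0],
    [0, 0, 0],
  ],
  gripper=[20, 20, 20],
)

```text
time_s: 12.5
position: [0.4744, -0.2844, 0.082]
ee_rot: [-1.19, 1.239, -1.239]
wrist_force: [-0.7, -0.4, -0.4]
finger_gap: 0.365
```

Emit:
play_rows(
  delta_pos=[
    [0, 0.003, 0],
    [0, 0.006, 0],
    [0, 0.009, 0],
  ],
  angular=[
    [0, 0, 0],
    [0, 0, 0],
    [0, 0, 0],
  ],
  gripper=[20, 20, 20],
)

```text
time_s: 12.8
position: [0.4744, -0.2844, 0.0806]
ee_rot: [-1.19, 1.239, -1.239]
wrist_force: [-0.1, 0.3, -1.0]
finger_gap: 0.36
```

Emit:
play_rows(
  delta_pos=[
    [0, 0.003, 0],
    [0, 0.006, 0],
    [0, 0.009, 0],
  ],
  angular=[
    [0, 0, 0],
    [0, 0, 0],
    [0, 0, 0],
  ],
  gripper=[20, 20, 20],
)

```text
time_s: 13.1
position: [0.4744, -0.2844, 0.0793]
ee_rot: [-1.19, 1.239, -1.239]
wrist_force: [0.4, 0.4, -0.9]
finger_gap: 0.36
```

Emit:
play_rows(
  delta_pos=[
    [0, 0.003, 0],
    [0, 0.006, 0],
    [0, 0.009, 0],
  ],
  angular=[
    [0, 0, 0],
    [0, 0, 0],
    [0, 0, 0],
  ],
  gripper=[20, 20, 20],
)

```text
time_s: 13.4
position: [0.4744, -0.2844, 0.078]
ee_rot: [-1.19, 1.239, -1.239]
wrist_force: [0.3, 0.1, -2.3]
finger_gap: 0.365
```

Emit:
play_rows(
  delta_pos=[
    [0, 0.003, 0],
    [0, 0.006, 0],
    [0, 0.009, 0],
  ],
  angular=[
    [0, 0, 0],
    [0, 0, 0],
    [0, 0, 0],
  ],
  gripper=[20, 20, 20],
)

```text
time_s: 13.7
position: [0.4744, -0.2844, 0.0766]
ee_rot: [-1.19, 1.239, -1.239]
wrist_force: [-0.4, 0.3, -1.1]
finger_gap: 0.362
```

Emit:
play_rows(
  delta_pos=[
    [0, 0.003, 0],
    [0, 0.006, 0],
    [0, 0.009, 0],
  ],
  angular=[
    [0, 0, 0],
    [0, 0, 0],
    [0, 0, 0],
  ],
  gripper=[20, 20, 20],
)

```text
time_s: 14.0
position: [0.4745, -0.2844, 0.0753]
ee_rot: [-1.19, 1.239, -1.239]
wrist_force: [-0.4, -0.4, -1.2]
finger_gap: 0.367
```

Emit:
play_rows(
  delta_pos=[
    [0, 0.003, 0],
    [0, 0.006, 0],
    [0, 0.009, 0],
  ],
  angular=[
    [0, 0, 0],
    [0, 0, 0],
    [0, 0, 0],
  ],
  gripper=[20, 20, 20],
)

```text
time_s: 14.3
position: [0.4745, -0.2844, 0.0739]
ee_rot: [-1.19, 1.239, -1.239]
wrist_force: [1.1, -0.2, -1.2]
finger_gap: 0.362
```

Emit:
play_rows(
  delta_pos=[
    [0, 0.003, 0],
    [0, 0.006, 0],
    [0, 0.009, 0],
  ],
  angular=[
    [0, 0, 0],
    [0, 0, 0],
    [0, 0, 0],
  ],
  gripper=[20, 20, 20],
)

```text
time_s: 14.6
position: [0.4745, -0.2844, 0.0726]
ee_rot: [-1.19, 1.239, -1.239]
wrist_force: [-0.0, 0.0, -1.1]
finger_gap: 0.361
```

Emit:
play_rows(
  delta_pos=[
    [0, 0.003, 0],
    [0, 0.006, 0],
    [0, 0.009, 0],
  ],
  angular=[
    [0, 0, 0],
    [0, 0, 0],
    [0, 0, 0],
  ],
  gripper=[20, 20, 20],
)

```text
time_s: 14.9
position: [0.4744, -0.2844, 0.0712]
ee_rot: [-1.19, 1.239, -1.239]
wrist_force: [0.2, -0.0, -1.6]
finger_gap: 0.361
```

Emit:
play_rows(
  delta_pos=[
    [0, 0.003, 0],
    [0, 0.006, 0],
    [0, 0.009, 0],
  ],
  angular=[
    [0, 0, 0],
    [0, 0, 0],
    [0, 0, 0],
  ],
  gripper=[20, 20, 20],
)

```text
time_s: 15.2
position: [0.4744, -0.2844, 0.0699]
ee_rot: [-1.19, 1.239, -1.239]
wrist_force: [1.2, -0.1, -1.0]
finger_gap: 0.36
```

Emit:
play_rows(
  delta_pos=[
    [0, 0.003, 0],
    [0, 0.006, 0],
    [0, 0.009, 0],
  ],
  angular=[
    [0, 0, 0],
    [0, 0, 0],
    [0, 0, 0],
  ],
  gripper=[20, 20, 20],
)

```text
time_s: 15.5
position: [0.4745, -0.2844, 0.0685]
ee_rot: [-1.19, 1.238, -1.239]
wrist_force: [-0.3, -0.4, -0.9]
finger_gap: 0.367
```

Emit:
play_rows(
  delta_pos=[
    [0, 0.003, 0],
    [0, 0.006, 0],
    [0, 0.009, 0],
  ],
  angular=[
    [0, 0, 0],
    [0, 0, 0],
    [0, 0, 0],
  ],
  gripper=[20, 20, 20],
)

```text
time_s: 15.8
position: [0.4744, -0.2844, 0.0671]
ee_rot: [-1.19, 1.239, -1.239]
wrist_force: [0.2, 0.4, -1.1]
finger_gap: 0.362
```

Emit:
play_rows(
  delta_pos=[
    [0, 0.003, 0],
    [0, 0.006, 0],
    [0, 0.009, 0],
  ],
  angular=[
    [0, 0, 0],
    [0, 0, 0],
    [0, 0, 0],
  ],
  gripper=[20, 20, 20],
)

```text
time_s: 16.1
position: [0.4745, -0.2844, 0.0658]
ee_rot: [-1.19, 1.239, -1.239]
wrist_force: [1.0, -0.7, -1.1]
finger_gap: 0.361
```

Emit:
play_rows(
  delta_pos=[
    [0, 0.003, 0],
    [0, 0.006, 0],
    [0, 0.009, 0],
  ],
  angular=[
    [0, 0, 0],
    [0, 0, 0],
    [0, 0, 0],
  ],
  gripper=[20, 20, 20],
)

```text
time_s: 16.4
position: [0.4745, -0.2844, 0.0645]
ee_rot: [-1.19, 1.239, -1.239]
wrist_force: [-1.1, 0.2, -1.0]
finger_gap: 0.363
```

Emit:
play_rows(
  delta_pos=[
    [0, 0.003, 0],
    [0, 0.006, 0],
    [0, 0.009, 0],
  ],
  angular=[
    [0, 0, 0],
    [0, 0, 0],
    [0, 0, 0],
  ],
  gripper=[20, 20, 20],
)

```text
time_s: 16.7
position: [0.4745, -0.2844, 0.0631]
ee_rot: [-1.19, 1.239, -1.239]
wrist_force: [0.0, -0.2, -1.5]
finger_gap: 0.367
```

Emit:
play_rows(
  delta_pos=[
    [0, 0.003, 0],
    [0, 0.006, 0],
    [0, 0.009, 0],
  ],
  angular=[
    [0, 0, 0],
    [0, 0, 0],
    [0, 0, 0],
  ],
  gripper=[20, 20, 20],
)

```text
time_s: 17.0
position: [0.4745, -0.2844, 0.0618]
ee_rot: [-1.19, 1.239, -1.239]
wrist_force: [-1.1, 0.0, -0.1]
finger_gap: 0.36
```

Emit:
play_rows(
  delta_pos=[
    [0, 0.002, 0],
    [0, 0.004, 0],
  ],
  angular=[
    [0, 0, 0],
    [0, 0, 0],
  ],
  gripper=[20, 20],
)

```text
time_s: 17.2
position: [0.4744, -0.2844, 0.0612]
ee_rot: [-1.19, 1.239, -1.239]
wrist_force: [-0.5, -0.3, -1.1]
finger_gap: 0.36
```

Emit:
play_rows(
  delta_pos=[
    [0, 0.003, 0],
    [0, 0.006, 0],
  ],
  angular=[
    [0, 0, 0],
    [0, 0, 0],
  ],
  gripper=[20, 20],
)

```text
time_s: 17.4
position: [0.4744, -0.2844, 0.0603]
ee_rot: [-1.19, 1.239, -1.239]
wrist_force: [0.2, -0.3, -1.2]
finger_gap: 0.359
```

Emit:
play_rows(
  delta_pos=[
    [0, 0.003, 0],
    [0, 0.006, 0],
  ],
  angular=[
    [0, 0, 0],
    [0, 0, 0],
  ],
  gripper=[20, 20],
)

```text
time_s: 17.6
position: [0.4745, -0.2846, 0.0601]
ee_rot: [-1.19, 1.238, -1.239]
wrist_force: [-4.4, 1.8, 13.1]
finger_gap: 0.363
```

Run:
```python
from h import *
from plant import eyes,arm
s=arm.observe();print(s["position"],s["wrist_force"])
for n in("side","scene"):
    c=eyes.capture(n);W=world(c);hsv=cv2.cvtColor(c["image"],cv2.COLOR_BGR2HSV)
    m=(abs(W[...,0]-.4745)<.025)&(abs(W[...,1]+.2844)<.025)&(W[...,2]>.04)&(W[...,2]<.14)&(hsv[...,0]>15)&(hsv[...,0]<32)&(hsv[...,1]>130)
    print(n,m.sum(),np.nanpercentile(W[m][:,2],[1,50,95,99]))
    u,v=map(int,proj(c,(.4745,-.2844,.08)));cv2.imwrite(f"pics/{n}5.png",cv2.resize(c["image"][v-40:v+50,u-45:u+45],None,fx=5,fy=5))
for i in range(3): print(arm.observe()["wrist_force"])
```

```text
[ 0.47453425 -0.28455331  0.06009981] [-4.42975072  1.79355301 13.12275795]
side 110 [0.10296528 0.1124243  0.12824053 0.13317762]
scene 7 [0.10403421 0.10774101 0.11180471 0.11184415]
[-2.85152007  1.35402561 10.254303  ]
[-2.85152007  1.35402561 10.254303  ]
[-2.85152007  1.35402561 10.254303  ]
```

View pics/side5.png

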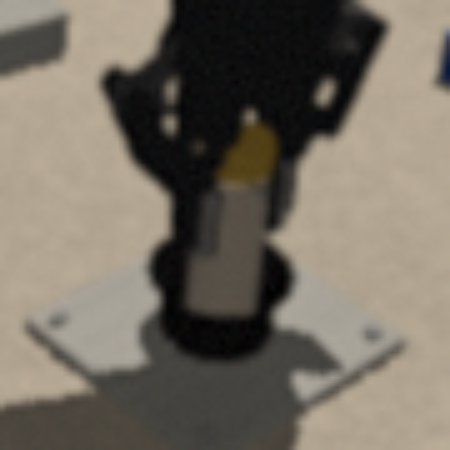

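Contact: the force jumped to +13 N (limit 30) with the TCP stalled at 60 mm, which puts the seat at about 8.7 mm. I'll ease off half a millimetre to relieve the push.

Emit:
play_rows(
  delta_pos=[
    [0, -0.003, 0],
    [0, -0.004, 0],
    [0, -0.004, 0],
  ],
  angular=[
    [0, 0, 0],
    [0, 0, 0],
    [0, 0, 0],
  ],
  gripper=[20, 20, 20],
)

```text
time_s: 18.0
position: [0.4745, -0.2844, 0.0602]
ee_rot: [-1.19, 1.238, -1.239]
wrist_force: [-2.0, 0.3, 4.2]
finger_gap: 0.365
```

The vial rests lightly on the seat, at about 4 N. I'll release it gently.

Emit:
play_rows(
  delta_pos=[
    [0, 0, 0],
    [0, 0, 0],
    [0, 0, 0],
    [0, 0, 0],
    [0, 0, 0],
    [0, 0, 0],
    [0, 0, 0],
    [0, 0, 0],
    [0, 0, 0],
    [0, 0, 0],
    [0, 0, 0],
    [0, 0, 0],
  ],
  angular=[
    [0, 0, 0],
    [0, 0, 0],
    [0, 0, 0],
    [0, 0, 0],
    [0, 0, 0],
    [0, 0, 0],
    [0, 0, 0],
    [0, 0, 0],
    [0, 0, 0],
    [0, 0, 0],
    [0, 0, 0],
    [0, 0, 0],
  ],
  gripper=[36, 38, 40, 43, 47, 52, 60, 70, 80, 90, 100, 100],
)

```text
time_s: 19.2
position: [0.4744, -0.2844, 0.06]
ee_rot: [-1.19, 1.239, -1.239]
wrist_force: [0.0, 0.3, 0.6]
finger_gap: 1.001
```

Run:
```python
from h import *
from plant import eyes,arm
s=arm.observe();print(s["time_s"],s["position"],s["wrist_force"],s["finger_gap"])
im=[]
for n in("side","wrist"):
    c=eyes.capture(n)
    if n=="side":
        u,v=map(int,proj(c,(.4745,-.2844,.08)));im.append(cv2.resize(c["image"][v-45:v+45,u-45:u+45],(360,360)))
    else: im.append(cv2.resize(c["image"],(440,360)))
cv2.imwrite("pics/r6.png",np.hstack(im))
```

```text
19.2 [ 0.47444731 -0.28439501  0.06000345] [0.03554359 0.32054451 0.55305713] 1.0010542772657587
```

View pics/r6.png

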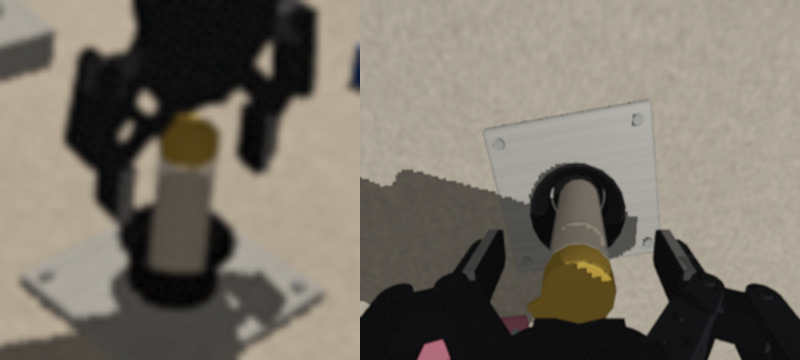

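The fingers are open and the vial stands free in the cup. I'll withdraw straight up.

Emit:
play_rows(
  delta_pos=[
    [0, -0.04, 0],
    [0, -0.1, 0],
    [0, -0.2, 0],
    [0, -0.32, 0],
    [0, -0.45, 0],
    [0, -0.6, 0],
    [0, -0.75, 0],
    [0, -0.9, 0],
    [0, -0.98, 0],
    [0, -1, 0],
    [0, -1, 0],
    [0, -1, 0],
  ],
  angular=[
    [0, 0, 0],
    [0, 0, 0],
    [0, 0, 0],
    [0, 0, 0],
    [0, 0, 0],
    [0, 0, 0],
    [0, 0, 0],
    [0, 0, 0],
    [0, 0, 0],
    [0, 0, 0],
    [0, 0, 0],
    [0, 0, 0],
  ],
  gripper=[100, 100, 100, 100, 100, 100, 100, 100, 100, 100, 100, 100],
)

```text
time_s: 20.5
position: [0.474, -0.2841, 0.209]
ee_rot: [-1.19, 1.24, -1.237]
wrist_force: [-0.7, -0.4, 0.0]
finger_gap: 0.999
```

Run:
```python
from h import *
from plant import eyes,arm
from scipy.optimize import least_squares
s=arm.observe();print(s["time_s"],s["position"],s["wrist_force"])
im=[]
for n in("side","scene"):
    c=eyes.capture(n);W=world(c);im.append(c["image"])
    m=(abs(W[...,0]-.4745)<.03)&(abs(W[...,1]+.2844)<.03)&(W[...,2]<.14)
    print(n,"top",np.nanpercentile(W[m&(W[...,2]>.1)][:,2],[50,95,99]))
    cam=(-c["R"].T@c["t"])[:2]
    for lo,hi in((.05,.072),(.072,.094)):
        q=W[m&(W[...,2]>lo)&(W[...,2]<hi)];md=np.median(q[:,:2],0);d=(md-cam)/np.linalg.norm(md-cam)
        print(lo,least_squares(lambda a:np.hypot(q[:,0]-a[0],q[:,1]-a[1])-.016,md+.012*d,loss="soft_l1",f_scale=.002).x)
cv2.imwrite("pics/f7.png",cv2.resize(np.hstack([im[0][90:340,150:400],im[1][120:370,130:420]]),None,fx=1.45,fy=1.45))
```

```text
20.5 [ 0.47404807 -0.28411885  0.20902406] [-0.67587689 -0.40424051  0.02494117]
side top [0.11241782 0.11450796 0.11469236]
0.05 [ 0.4754865  -0.28438942]
0.072 [ 0.47561457 -0.28429513]
scene top [0.11263449 0.11442613 0.11481594]
0.05 [ 0.47504793 -0.28333399]
0.072 [ 0.47506412 -0.28339154]
```

View pics/f7.png

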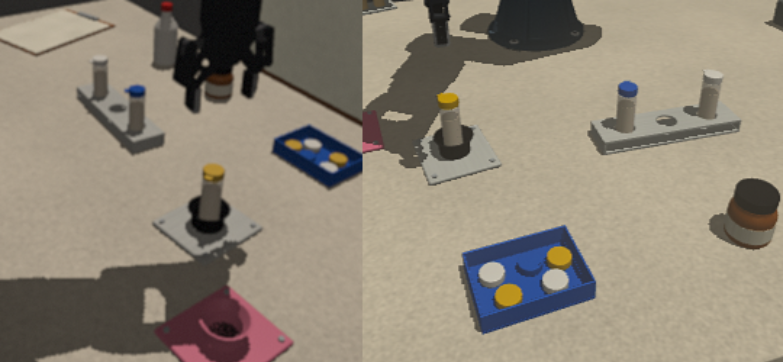

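The vial stands upright in the black cup. Its top is at about 0.1135 m, which fits a seat 9 mm up. The robot is clear, and blue and white stand in their places.

```bash
python3 -c "
from plant import workorder
print(workorder.sign_off())"
```

```text
the job is handed in; nothing more can be done
None
```

The yellow-capped vial is standing upright in the black sample well, resting on the seat, and I handed the job in at about 20.6 s of the 35 s allowed.

- **Lowering:** I took it down at about 5 mm/s and felt it touch with its underside about 9 mm above the bench. The highest wrist force I read was 13 N, against the 30 N limit. I then backed off to about 4 N and opened the fingers, so it did not drop.
- **Last checks:** Both cameras show the vial upright, with no measurable lean and its top at about 114 mm. That agrees with the seat height within 1–2 mm. The blue- and white-capped vials are in their places in the rack, and the arm is well above everything and touching nothing.
- **What disagreed:** The two cameras placed the well 2–4 mm apart, so I used the average. The vial went in without touching the cup walls, as far as the forces show. During contact there was a brief sideways force of about 4 N, which went away when I let go.

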